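# Clamp a jar in the holder and stop at the click

## Task

The lid of the yellow-lidded jar is stuck: stand that jar gently upright on the black bed of the white jar holder, between the vee stop and the sliding jaw, and let go of it. Then turn the orange knob clockwise until the jaw grips the jar and the knob slips with its first click, and stop there - a second click does no harm, but a third must not come. Leave the jar clamped, let go of the knob, and leave the other things on the counter alone.

Things in the scene. Friction and masses are not known exactly. Their poses are not given: they have to be found in the camera images.
- jar: clear glass jar, no label, yellow lid with a green disc; 62 mm across (glass and lid alike), 100 mm tall (the lid is the top 16 mm), 0.15 to 0.31 kg; origin at the centre of its underside, z up. The three other jars are of the same size and may stand in any of the same places
- holder: white jar holder fixed to the counter: base plate 110 (its x) by 270 mm (y), 9 mm high; origin on the counter under it, z up. Along y from -y to +y: blue 120 degree vee stop opening to +y, top 46 mm above the counter; bed; jaw; 62 mm square gear housing at y = +70 mm, 42 mm high. The stop's setting is unknown: a jar pressed into the vee has its axis at x = 0, y = -79 mm, +-8 mm
- bed: black rubber bed on the holder, 66 mm (x) by 90 mm (y) by 3 mm, on which the jar stands; origin at the centre of its underside; its top is 12 mm above the counter; axes as the holder's
- bed_spot (a point): centre of the bed's upper face, 12 mm above the counter: a jar stood upright with its axis on this point (within 4 mm) clears the stop and the jaw at all their starts, and the jaw then pushes it along the bed into the vee; axes as the holder's
- jaw: blue sliding jaw, 54 mm wide (x), 12 mm thick, top 47 mm above the counter; axes as the holder's; origin at the foot of the middle of its face to the jar, 14 mm above the counter. It slides to the holder's -y, towards the jar, by 10 mm per radian of the knob turned clockwise seen from above (back if counter-clockwise). At the start its face is at y = -22 to -28 mm of the holder
- collar: steel ring under the knob, 50 mm across, 8 mm high, red mark at its -x rim; origin on the knob's axis, 42 mm above the counter, z up. It turns with the knob and drives the jaw (running friction about 0.25 N m, which also holds the jaw in place); when the jaw grips the jar it stops and the knob slips on it. Its x axis and the knob's are parallel until the knob clicks
- knob: orange torque knob on an upright axis: 40 mm disc 8 mm high with an upright square grip on it, 26 by 26 mm (flats square to its x and y) and 32 mm high, white line on top at its -x half; origin on the axis at the disc's underside, 50 mm above the counter, z up; the grip's top is 88 mm above the counter
- knob_grip (a point): point on the knob's axis in the square grip, 81 mm above the counter, 7 mm below the grip's top, 23 mm above the disc: where to pinch it across two opposite flats (26 mm); axes as the knob's. From its start the knob turns 1.2 to 3.5 rad clockwise before the jaw grips, so it may have to be let go and taken afresh
- knob_top (a point): middle of the top of the knob's square grip, 88 mm above the counter. The knob's clutch slips on the collar at about 0.5 N m: the torque peaks at 0.1 rad of slip, falls to nothing by 0.25 rad, and the knob snaps in at 0.35 rad: one click; each further click is 0.39 rad (22.5 degrees) on. Let go before 0.25 rad it springs back; axes as the knob's
- jar_b1: jar of the same size with a black lid and purple label; leave it alone; origin at the centre of its underside
- jar_b2: a second such jar with a black lid; leave it alone
- jar_w: jar of the same size with a white lid and pale label; leave it alone
- mug: blue mug, 80 mm across, 95 mm tall, handle at its +y; leave it alone
- can: food can, 72 mm across, 100 mm tall; leave it alone
- spoon: spoon lying along its x axis; leave it alone
- potlid: terracotta-coloured pot lid, 170 mm across, 46 mm high; leave it alone
Mind the look-alikes: they are no part of the job. What is shaped like the jar but pink is not meant.

How it is judged (in metres and radians):
On the way, in this order (a step that is already met when the one before it is completed fails the run):
1. the yellow-lidded jar stands upright on the holder's bed, let go of (x of jar in the frame of holder between -0.02 and 0.02 m and y of jar in the frame of holder between -0.098 and -0.05 m and z of jar in the frame of holder between 0.006 and 0.018 m and angle between jar's own z axis and vertical below 0.12 rad and contact force between the fingers and jar below 0.1 N and contact force between jar and bed above 0.5 N), for 0.2 s.
2. with the jaw gripping the jar, the knob has clicked (x of jar in the frame of holder between -0.02 and 0.02 m and y of jar in the frame of holder between -0.098 and -0.05 m and z of jar in the frame of holder between 0.006 and 0.018 m and angle between jar's own z axis and vertical below 0.12 rad and angle between the x axis of knob and the x axis of collar, either way round above 0.27 rad and contact force between jaw and jar above 6 N), for 0.05 s.
At the end, for the whole second after the job is handed in: The jar stands upright (within 0.12 rad), at rest on the bed, its axis within 6 mm of the holder's middle line and 50 to 98 mm on the -y side of its origin, foot 6 to 18 mm above the counter; the jaw presses it with over 6 N; the knob is one or two clicks (0.27 to 1.0 rad) round from the collar (y of jar in the frame of holder between -0.098 and -0.05 m and z of jar in the frame of holder between 0.006 and 0.018 m and angle between jar's own z axis and vertical below 0.12 rad and x of jar in the frame of holder between -0.006 and 0.006 m and angle between the x axis of knob and the x axis of collar, either way round between 0.27 and 1 rad and contact force between jaw and jar above 6 N and linear speed of jar below 0.01 m/s); the robot touches nothing.
It fails at once if the knob is turned on to a third click (slipped over 1.0 rad on its collar) (angle between the x axis of knob and the x axis of collar, either way round above 1 rad).
It fails at once if the jar is dropped or slammed on the bed (over 60 N) (contact force between jar and bed above 60 N).
It fails at once if the jar is tipped over (tilted over 0.5 rad) (angle between jar's own z axis and vertical above 0.5 rad).
It fails at once if another thing on the counter is pushed away (over 30 mm) (distance of any of jar_b1, jar_b2, jar_w, mug, can, spoon, potlid from where it was at the start of the episode above 0.03 m).
It also fails if it takes over 69 s, if anything falls off the work surface, if the arm or the gripper's body presses on something with over 40 N, if the wrist force passes 120 N, or if a joint passes its speed limit or range.

## Robot

A 6-joint arm with a two-finger parallel gripper is mounted at the origin on the work surface. World frame = base frame: x ahead of the robot, y to its left, z up, the work surface at z = 0. Lengths are in mm, angles in rad, forces in N, time in s.
With the tool pointing down it reaches from about 350 to 975 mm from the base axis. Payload 7.1 kg.
Tool frame: the origin (TCP) lies between the finger pads; the fingertips stand 8 mm ahead of it and the grasp point (between the pads) lies 11 mm behind it (ctrl.tips_ahead is the distance from the TCP to the fingertips, in mm); y points along the fingers, z is the direction in which the jaws open and shut, and the axes are right-handed (so a half turn about y gives the same grasp; the last joint's range is limited). The gripper opens to 88 mm and grips with 3 to 60 N. Pads are 20 mm wide; open, the fingers measure 115 mm over their backs; the gripper's body (75 mm by 178 mm) begins 61 mm behind the grasp point.
Start: joints at [1.091, 0.423, 1.63, -0, 1.089, -0.019], TCP at [277.883, 559.809, 206.575] pointing down, gripper open.
Joint ranges: [-3, 3], [-0.9, 2.11], [0.09, 2.58], [-1.31, 4.45], [0.11, 2.69], [-2.54, 2.54]. Speed limits (rad/s): [2.39, 2.39, 3.01, 3.14, 3.14, 3.14].

## Interface

Orientations are given as a rotation vector (axis times angle).
In Python, from workcell import ctrl gives the robot as it stands.
- The arm moves only by the shell command python3 -m creep 'ROWS'. ROWS is JSON, a list of rows, each an object of numbers: "tx", "ty", "tz": the shift along the world's x, y, z in mm; "rx", "ry", "rz": the turn, a rotation vector about the world's x, y, z in rad; "fingers": the closure in counts, from 0 (fully open) to 255 (shut). A call has 1 to 10 rows; each row is the pose to reach, as a shift and turn from the pose commanded when the call began; what a row does not reach only later rows make up. A row lasts 1/8 s, in which the tool goes at most 62.5 mm and 10.7 degrees, less where a joint would pass 70% of its speed; a pose out of reach is approached as far as the arm can. A call with a gripper value outside its range is refused whole. The fingers move at their own pace and stop on an object; the grip force is fixed at half the most. Time passes only in rows, so rows that repeat a pose let the fingers close. It gives the time, the measured TCP pose, the force and the opening at its end, in the units of the state.
- ctrl.get_obs(): the state, without advancing time (a new reading comes with each control period).
- ctrl.get_image(name): name is "side" or "top" or "wrist"; returns a dict with "pixels" (420x560x3 uint8, blue, green, red), "intrinsics" (3x3 intrinsics, pixels), "rvec" (rotation vector, rad) and "tvec" (3), from world to camera coordinates, as OpenCV has them. Camera axes: x right, y down, z forward; pixel columns grow to the right and rows downward; lengths in mm; the calibration is good to about 2 mm. A picture is of the moment at which its call begins. There is no depth.
- ctrl.close_job(): hands the job in, once; it reports no verdict.
The state is a dict: "t": time; "qpos": joint angles; "qvel": joint speeds; "joint_torque": joint torques, N m; "ee_pos": TCP position; "orientation": TCP orientation; "ft_force": force on the tool from outside, world axes, zero at the start; "moment": the same for the moment, N m; "width": finger opening in mm.
Only numpy, scipy, OpenCV 4.12 (cv2) and the standard library are available. Lean on these libraries where they do the work, as an engineer would, in place of code of your own. Each camera call takes 0.05 s, during which the arm holds its last target.

## Working session

There is one attempt and no reset: what is moved stays moved. The work goes in short steps, Python scripts to look and compute and a shell command to move; the robot and the scene stay as the last step left them, time stands still between calls to the robot, and variables do not carry over. Pictures are saved under pics/ and viewed, and the job is handed in when it is done.

```bash
ls; mkdir -p pics; cat > h.py <<'E'
import numpy as np, cv2
from workcell import ctrl
def snap(name,tag):
    im=ctrl.get_image(name); np.savez(f'pics/{tag}.npz',**{k:np.array(im[k]) for k in im}); cv2.imwrite(f'pics/{tag}.png',np.array(im['pixels'])); return im
def load(tag):
    d=np.load(f'pics/{tag}.npz'); return {k:d[k] for k in d}
def ray(im,u,v):
    R=cv2.Rodrigues(np.array(im['rvec'],float))[0]; t=np.array(im['tvec'],float).ravel()
    d=R.T@np.linalg.inv(np.array(im['intrinsics']))@np.array([u,v,1.]); c=-R.T@t
    return c,d/np.linalg.norm(d)
def atz(im,u,v,z):
    c,d=ray(im,u,v); return c+d*(z-c[2])/d[2]
def tri(L):
    A=np.zeros((3,3));b=np.zeros(3)
    for im,u,v in L:
        c,d=ray(im,u,v);P=np.eye(3)-np.outer(d,d);A+=P;b+=P@c
    x=np.linalg.solve(A,b)
    return x,[float(np.linalg.norm((np.eye(3)-np.outer(r[1],r[1]))@(x-r[0]))) for r in [ray(*q) for q in L]]
def proj(im,p):
    return cv2.projectPoints(np.array(p,float).reshape(-1,3),np.array(im['rvec'],float),np.array(im['tvec'],float),np.array(im['intrinsics'],float),None)[0].reshape(-1,2)
E
python3 - <<'E'
from h import *
o=ctrl.get_obs(); print(o)
for n in ['top','side','wrist']:
    im=snap(n,n+'0'); print(n,[np.round(x,1) for x in ray(im,280,210)])
E
```

```text
pics
{'t': 0.0, 'qpos': array([ 1.09099461e+00,  4.23785868e-01,  1.63071347e+00, -8.06918480e-06,
        1.08862720e+00, -1.90087803e-02]), 'qvel': array([ 0.00081298,  0.00124862,  0.00152365, -0.00119852,  0.00039744,
       -0.00017784]), 'joint_torque': array([-3.32333009e-03, -5.44633126e+01, -2.73666590e+01,  6.43948861e-02,
        2.28373648e-02, -1.03309201e-04]), 'ee_pos': array([277.61760091, 559.28649496, 205.82683337]), 'orientation': array([-1.54192253,  0.36169067, -0.36110246]), 'ft_force': array([ 0.36880811, -0.09698846,  0.13789575]), 'moment': array([0.01973679, 0.01756401, 0.02917921]), 'width': 87.59788439166803}
top [array([ 439.5,   37.1, 1268.1]), array([ 0.1,  0. , -1. ])]
side [array([  510.8, -1122.5,   752.3]), array([ 0.1,  0.9, -0.5])]
wrist [array([208.2, 594.1, 384.9]), array([ 0.2, -0.1, -1. ])]
```

View pics/top0.png

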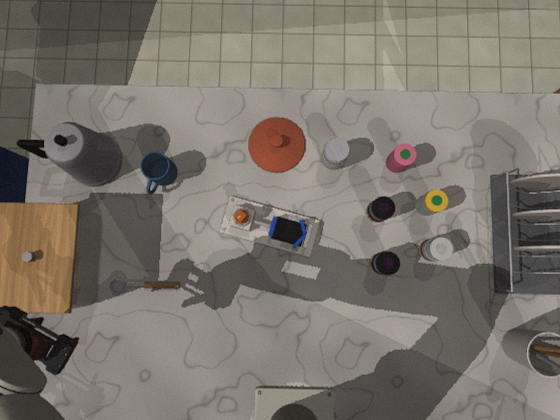

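View pics/side0.png

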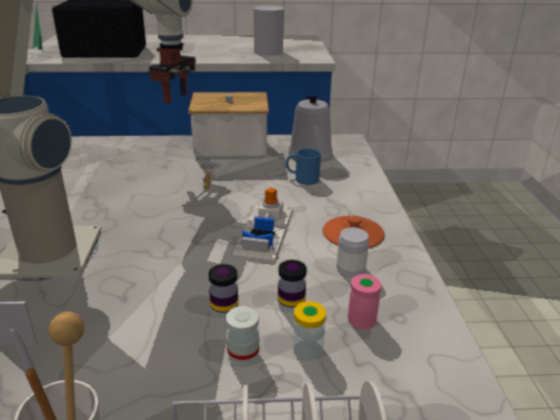

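View pics/wrist0.png

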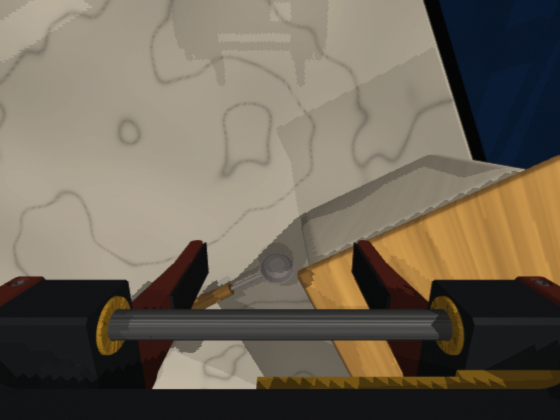

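Top view: the yellow-lidded jar with its green disc is at about (437,200). The other candidates are:
- pink jar with green disc (403,156)
- grey-lidded jar or can (336,152)
- white-lidded jar (437,249)
- black-lidded jars (381,208) and (386,263)

The holder runs from (225,210) to (320,240), with the orange knob at (241,216) and the vee on the right side. By the description I choose (437,200), which is (310,313) in the side view. Next I'll check it in a close crop.

```bash
python3 - <<'E'
from h import *
t=load('top0'); s=load('side0')
a=cv2.resize(t['pixels'][180:290,205:460],None,fx=3,fy=3,interpolation=cv2.INTER_CUBIC)
cv2.imwrite('pics/ct.png',a)
b=cv2.resize(s['pixels'][170:370,190:400],None,fx=2.9,fy=2.9,interpolation=cv2.INTER_CUBIC)
cv2.imwrite('pics/cs.png',b)
# segment colours
for n,im in (('top',t),('side',s)):
    hsv=cv2.cvtColor(im['pixels'],cv2.COLOR_BGR2HSV)
    for c,lo,hi in (('yellow',(22,150,90),(34,255,255)),('green',(55,150,50),(80,255,255)),('orange',(3,190,120),(15,255,255)),('blue',(105,170,60),(122,255,255))):
        m=cv2.inRange(hsv,lo,hi); k,_,st,ce=cv2.connectedComponentsWithStats(m)
        print(n,c,[(np.round(ce[i],1).tolist(),st[i].tolist()) for i in range(1,k) if st[i][4]>12])
E
```

```text
top yellow [([435.0, 194.3], [428, 190, 15, 13, 53]), ([429.4, 204.8], [426, 197, 10, 15, 53]), ([445.2, 202.2], [444, 198, 4, 9, 17]), ([440.2, 208.4], [437, 205, 8, 7, 16])]
top green [([405.0, 153.7], [401, 150, 9, 8, 24]), ([437.1, 199.6], [433, 196, 9, 9, 27])]
top orange [([238.0, 213.3], [235, 210, 6, 7, 13]), ([242.0, 216.5], [238, 213, 8, 7, 13])]
top blue [([272.7, 225.8], [269, 217, 8, 19, 64]), ([300.7, 233.5], [294, 220, 12, 27, 92])]
side yellow [([306.7, 313.0], [279, 297, 47, 31, 680]), ([222.4, 307.1], [210, 302, 28, 9, 95])]
side green [([366.1, 282.3], [361, 280, 11, 6, 52]), ([309.8, 310.6], [304, 307, 12, 8, 76])]
side orange [([270.4, 190.9], [266, 189, 10, 5, 34])]
side blue [([163.0, 98.7], [28, 72, 302, 63, 11903]), ([263.6, 223.9], [255, 218, 18, 13, 211]), ([260.3, 235.8], [243, 232, 30, 13, 133])]
```

View pics/ct.png

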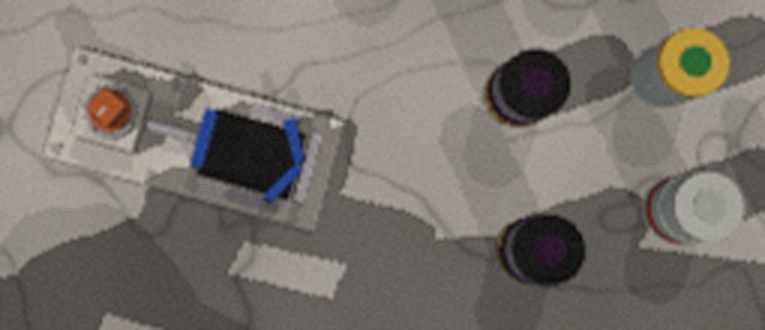

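View pics/cs.png

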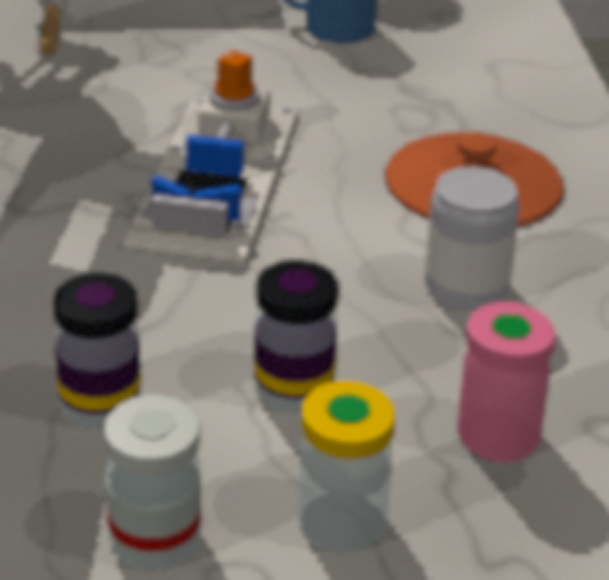

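The crop confirms the choice: the clear glass jar with the yellow lid and green disc is at (437,199.6) top and (309.8,310.6) side. It has no label and isn't pink. Now I'll triangulate.

```bash
python3 - <<'E'
from h import *
t=load('top0'); s=load('side0')
print('jar lid',tri([(t,437.1,199.6),(s,309.8,310.6)]))
# lid ellipse top (all non-grey)
hsv=cv2.cvtColor(t['pixels'],cv2.COLOR_BGR2HSV)
m=cv2.inRange(hsv[180:222,415:460],(18,90,60),(85,255,255));ys,xs=np.nonzero(m);print('lid top outline centre',(xs.min()+xs.max())/2+415,(ys.min()+ys.max())/2+180)
c=lambda u,v:(205+(u+.5)/3-.5,180+(v+.5)/3-.5)
d=lambda u,v:(190+(u+.5)/2.9-.5,170+(v+.5)/2.9-.5)
for n,uv in dict(c1=(80,47),c2=(352,122),c3=(47,160),c4=(312,228)).items(): print(n,np.round(atz(t,*c(*uv),9),1))
for n,uv in dict(c2=(298,112),c4=(246,265),c3=(126,245)).items(): print('side',n,np.round(atz(s,*d(*uv),9),1))
print('knob top', np.round(atz(t,*c(104,109),88),1), np.round(atz(s,*d(235,60),88),1),tri([(t,*c(104,109)),(s,*d(235,60))]))
print('jaw top ends', np.round(atz(t,*c(212,112),47),1),np.round(atz(t,*c(197,165),47),1))
E
```

```text
jar lid (array([ 626.90268874, -370.28451724,  101.93511652]), [1.252471391005683, 1.252471391005806])
lid top outline centre 436.0 200.0
c1 [642.7 191.9   9. ]
c2 [575.7 -71.5   9. ]
c3 [532.7 219.4   9. ]
c4 [473.7 -34.7   9. ]
side c2 [641.8 187.2   9. ]
side c4 [575.4 -75.9   9. ]
side c3 [472.6 -42.3   9. ]
knob top [573.9 158.5  88. ] [575.9 151.   88. ] (array([575.34031452, 158.92647244,  83.7576231 ]), [0.9284893561365295, 0.9284893561367052])
jaw top ends [578.   62.1  47. ] [528.3  74.8  47. ]
```

```bash
python3 - <<'E'
from h import *
o=ctrl.get_obs(); R=cv2.Rodrigues(o['orientation'])[0]; print(np.round(R,3))
c,_=ray(load('wrist0'),280,210); print('cam in tool',np.round(R.T@(c-o['ee_pos']),1))
print(ctrl.tips_ahead)
E
```

```text
[[ 0.896 -0.001  0.445]
 [-0.445 -0.001  0.896]
 [-0.    -1.    -0.001]]
cam in tool [-7.770e+01 -1.789e+02 -1.000e-01]
8.0
```

```bash
python3 -m creep '[{"tx":34,"ty":-52,"tz":20},{"tx":68,"ty":-104,"tz":40},{"tx":102,"ty":-156,"tz":60},{"tx":136,"ty":-208,"tz":80},{"tx":170,"ty":-260,"tz":100},{"tx":204,"ty":-312,"tz":110},{"tx":238,"ty":-364,"tz":110},{"tx":272,"ty":-416,"tz":110},{"tx":306,"ty":-468,"tz":110},{"tx":340,"ty":-520,"tz":110}]'; python3 -m creep '[{},{},{}]'; python3 - <<'E'
from h import *
snap('wrist','w1'); o=ctrl.get_obs(); print(o['qpos'],o['ee_pos'],o['t'])
E
```

```text
[ 1.09099949e+00  4.23578978e-01  1.63037405e+00  4.27898040e-05
  1.08860405e+00 -1.90023488e-02] [277.71259868 559.50745768 206.08936742] 0.2schema error: expected keys tx, ty, tz, rx, ry, rz, fingers
schema error: expected keys tx, ty, tz, rx, ry, rz, fingers
```

View pics/w1.png

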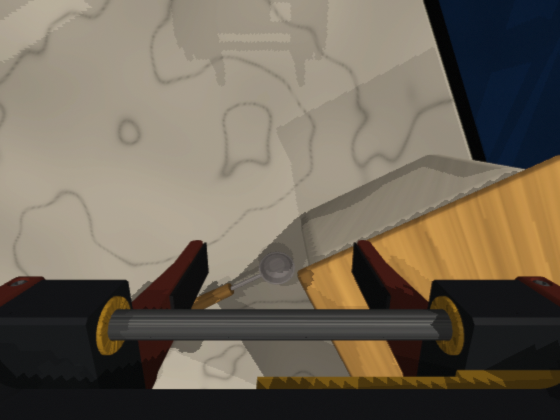

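Nothing moved: the call was refused because every row needs all seven keys. The wrist view is the same as at the start.

```bash
python3 -m creep '[{"tx":34,"ty":-52,"tz":20,"rx":0,"ry":0,"rz":0,"fingers":0},{"tx":68,"ty":-104,"tz":40,"rx":0,"ry":0,"rz":0,"fingers":0},{"tx":102,"ty":-156,"tz":60,"rx":0,"ry":0,"rz":0,"fingers":0},{"tx":136,"ty":-208,"tz":80,"rx":0,"ry":0,"rz":0,"fingers":0},{"tx":170,"ty":-260,"tz":100,"rx":0,"ry":0,"rz":0,"fingers":0},{"tx":204,"ty":-312,"tz":110,"rx":0,"ry":0,"rz":0,"fingers":0},{"tx":238,"ty":-364,"tz":110,"rx":0,"ry":0,"rz":0,"fingers":0},{"tx":272,"ty":-416,"tz":110,"rx":0,"ry":0,"rz":0,"fingers":0},{"tx":306,"ty":-468,"tz":110,"rx":0,"ry":0,"rz":0,"fingers":0},{"tx":340,"ty":-520,"tz":110,"rx":0,"ry":0,"rz":0,"fingers":0}]'; python3 -m creep '[{"tx":0,"ty":0,"tz":0,"rx":0,"ry":0,"rz":0,"fingers":0},{"tx":0,"ty":0,"tz":0,"rx":0,"ry":0,"rz":0,"fingers":0}]'; python3 - <<'E'
from h import *
snap('wrist','w2'); o=ctrl.get_obs(); print(o['qpos'],o['ee_pos'],o['t'])
E
```

```text
t: 1.45
ee_pos: [611.9, 48.3, 316.6]
orientation: [-1.54, 0.361, -0.361]
ft_force: [0.9, -1.2, -0.3]
width: 87.8
t: 1.7
ee_pos: [610.6, 50.4, 316.1]
orientation: [-1.54, 0.363, -0.361]
ft_force: [0.1, 0.4, -0.7]
width: 87.8
[ 6.37360512e-02  3.02539133e-01  1.54686631e+00  3.71711774e-04
  1.29304293e+00 -1.04677783e+00] [610.37307201  50.99642384 316.31378864] 1.75
```

View pics/w2.png

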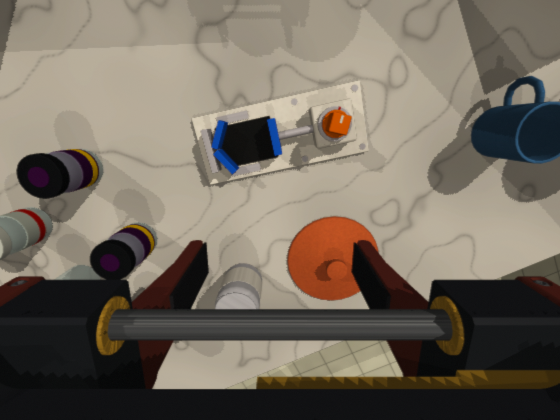

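```bash
python3 - <<'E'
from h import *
w=load('w2')
cv2.imwrite('pics/c2.png',cv2.resize(w['pixels'][70:195,180:380],None,fx=4,fy=4,interpolation=cv2.INTER_CUBIC))
E
```

```text
(no output)
```

View pics/c2.png

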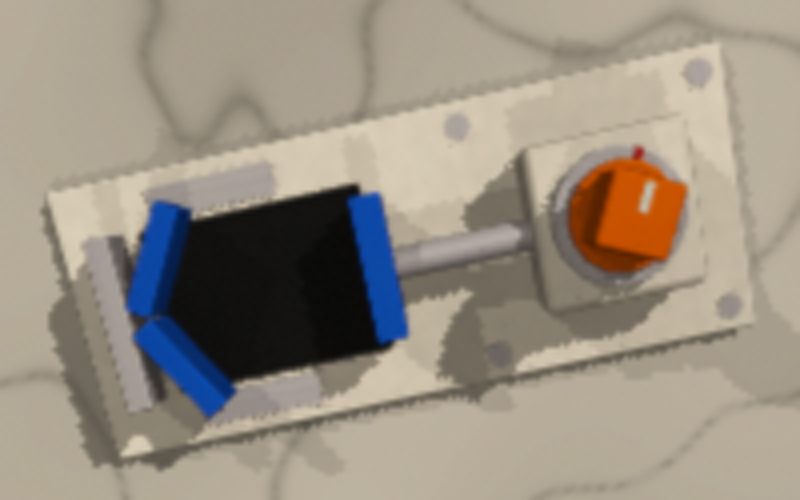

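```bash
python3 - <<'E'
from h import *
w=load('w2')
c=lambda u,v:(180+(u+.5)/4-.5,70+(v+.5)/4-.5)
G=dict(plate=(9,[(50,192),(717,44),(752,322),(122,457)]),hous=(42,[(524,152),(684,115),(704,282),(549,308)]),knob=(88,[(613,168),(687,182),(667,260),(596,243)]),jawface=(47,[(348,197),(378,340)]),jawback=(47,[(380,194),(407,337)]),line=(88,[(648,182),(643,213)]),bed=(12,[(200,216),(358,186),(230,380),(392,345)]),vee=(46,[(188,207),(160,312),(163,318),(233,390)]))
P={}
for n,(z,L) in G.items():
    P[n]=np.array([atz(w,*c(*q),z)[:2] for q in L]); print(n,np.round(P[n],1).tolist(),'mean',np.round(P[n].mean(0),1))
p=P['plate']; 
for a,b in ((0,1),(3,2),(0,3),(1,2)): d=p[b]-p[a]; print('edge',np.linalg.norm(d),np.degrees(np.arctan2(d[1],d[0])))
k=P['knob'];
for a,b in ((0,1),(3,2),(0,3),(1,2)): d=k[b]-k[a]; print('kedge',np.linalg.norm(d),np.degrees(np.arctan2(d[1],d[0])))
E
```

```text
plate [[467.8, -34.0], [535.5, 223.3], [639.3, 196.5], [572.8, -62.3]] mean [553.9  80.9]
hous [[538.3, 136.8], [552.7, 194.2], [610.7, 178.2], [593.3, 121.8]] mean [573.8 157.8]
knob [[556.2, 155.8], [571.2, 176.0], [591.4, 160.3], [575.6, 141.1]] mean [573.6 158.3]
jawface [[523.7, 72.0], [574.7, 58.6]] mean [549.2  65.3]
jawback [[528.0, 83.0], [578.6, 68.9]] mean [553.3  76. ]
line [[565.4, 164.4], [573.8, 159.0]] mean [569.6 161.7]
bed [[502.6, 15.2], [520.4, 76.5], [564.6, -5.3], [581.7, 60.7]] mean [542.3  36.8]
vee [[500.5, 17.7], [528.8, -10.3], [531.3, -10.4], [566.9, 0.2]] mean [531.9  -0.7]
edge 266.1210531906837 75.2479391231052
edge 267.1741358576444 75.60206660353293
edge 108.79800569808577 -15.089515732535055
edge 107.14558230588386 -14.53431361350033
kedge 25.141130611567895 53.42433762022836
kedge 24.84044162257102 50.63544370291031
kedge 24.326036171083633 -37.16497331159656
kedge 25.53998365499459 -37.87762624785869
```

```bash
python3 -m creep '[{"tx":13,"ty":-54,"tz":-10,"rx":0,"ry":0,"rz":0,"fingers":0},{"tx":26,"ty":-108,"tz":-20,"rx":0,"ry":0,"rz":0,"fingers":0},{"tx":39,"ty":-162,"tz":-30,"rx":0,"ry":0,"rz":0,"fingers":0},{"tx":52,"ty":-216,"tz":-40,"rx":0,"ry":0,"rz":0,"fingers":0},{"tx":65,"ty":-270,"tz":-50,"rx":0,"ry":0,"rz":0,"fingers":0},{"tx":78,"ty":-324,"tz":-60,"rx":0,"ry":0,"rz":0,"fingers":0},{"tx":90,"ty":-378,"tz":-70,"rx":0,"ry":0,"rz":0,"fingers":0},{"tx":90,"ty":-378,"tz":-70,"rx":0,"ry":0,"rz":0,"fingers":0},{"tx":90,"ty":-378,"tz":-70,"rx":0,"ry":0,"rz":0,"fingers":0}]'; python3 - <<'E'
from h import *
snap('wrist','w3'); o=ctrl.get_obs(); print(o['qpos'],o['ee_pos'],o['t'])
E
```

```text
t: 2.88
ee_pos: [701.2, -325.8, 246.5]
orientation: [-1.54, 0.361, -0.36]
ft_force: [0.1, -0.8, 0.9]
width: 88.0
[-4.50058521e-01  6.14401726e-01  1.21694419e+00  4.17810688e-04
  1.31042043e+00 -1.56215035e+00] [ 701.37022325 -325.48897665  246.97530415] 2.925
```

View pics/w3.png

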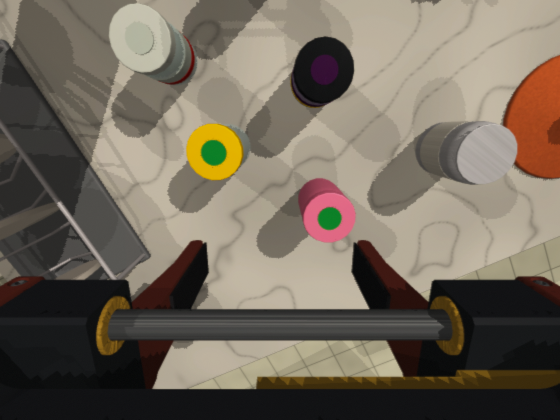

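The yellow lid with its green disc shows at (214,152). The dish rack is to its lower left, with enough clearance.

```bash
python3 - <<'E'
from h import *
w=load('w3');t=load('top0');s=load('side0')
hsv=cv2.cvtColor(w['pixels'],cv2.COLOR_BGR2HSV)
def cen(lo,hi,box):
    x0,y0,x1,y1=box; m=cv2.inRange(hsv[y0:y1,x0:x1],lo,hi); M=cv2.moments(m,True); return M['m10']/M['m00']+x0,M['m01']/M['m00']+y0,M['m00']
g=cen((55,150,40),(80,255,255),(170,100,260,200)); print(g)
print(tri([(w,*g[:2]),(t,437.1,199.6)]),tri([(w,*g[:2]),(s,309.8,310.6)]),tri([(w,*g[:2]),(s,309.8,310.6),(t,437.1,199.6)]))
print(atz(w,*g[:2],100))
E
```

```text
(213.34792122538295, 152.31509846827134, 457.0)
(array([ 624.96345237, -363.81385514,  121.19964165]), [0.1942848261751441, 0.19428482617507123]) (array([ 625.12802046, -368.97175501,  100.68679179]), [0.7292228091213655, 0.7292228091212611]) (array([ 626.08983448, -369.58437752,  101.74175743]), [1.9126487168142645, 0.5834023585602818, 2.1983355306307586])
[ 624.39101113 -369.03020613  100.        ]
```

```bash
python3 -m creep '[{"tx":-38,"ty":-22,"tz":-35,"rx":0,"ry":0,"rz":0,"fingers":0},{"tx":-76,"ty":-44,"tz":-75,"rx":0,"ry":0,"rz":0,"fingers":0},{"tx":-76,"ty":-44,"tz":-95,"rx":0,"ry":0,"rz":0,"fingers":0},{"tx":-76,"ty":-44,"tz":-95,"rx":0,"ry":0,"rz":0,"fingers":0},{"tx":-76,"ty":-44,"tz":-95,"rx":0,"ry":0,"rz":0,"fingers":0}]'; python3 - <<'E'
from h import *
snap('wrist','w4'); o=ctrl.get_obs(); print(o['ee_pos'],o['t'])
E
```

```text
t: 3.55
ee_pos: [627.2, -371.0, 153.4]
orientation: [-1.541, 0.358, -0.362]
ft_force: [0.5, -0.0, 0.3]
width: 87.8
[ 627.1537417  -371.24795632  153.52982097] 3.6
```

View pics/w4.png

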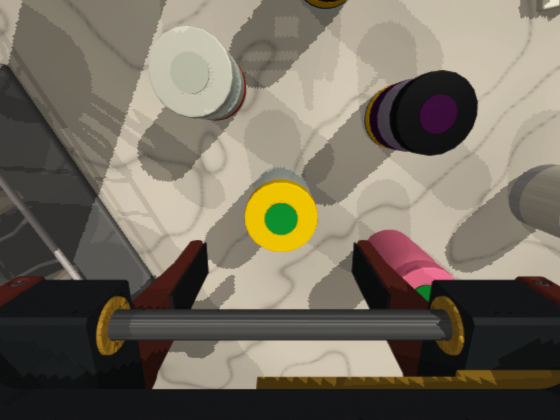

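```bash
python3 - <<'E'
from h import *
w=load('w4');w3=load('w3')
print(atz(w,281,218.5,100),tri([(w,281,218.5),(w3,213.3,152.3)]))
E
```

```text
[ 624.93878288 -368.8155311   100.        ] (array([ 624.38729721, -368.57832399,  101.92605432]), [0.03285383373673418, 0.03285383373670232])
```

```bash
python3 -m creep '[{"tx":-2.5,"ty":2.5,"tz":-30,"rx":0,"ry":0,"rz":0,"fingers":0},{"tx":-2.5,"ty":2.5,"tz":-60,"rx":0,"ry":0,"rz":0,"fingers":0},{"tx":-2.5,"ty":2.5,"tz":-92,"rx":0,"ry":0,"rz":0,"fingers":0},{"tx":-2.5,"ty":2.5,"tz":-92,"rx":0,"ry":0,"rz":0,"fingers":0},{"tx":-2.5,"ty":2.5,"tz":-92,"rx":0,"ry":0,"rz":0,"fingers":255},{"tx":-2.5,"ty":2.5,"tz":-92,"rx":0,"ry":0,"rz":0,"fingers":255},{"tx":-2.5,"ty":2.5,"tz":-92,"rx":0,"ry":0,"rz":0,"fingers":255},{"tx":-2.5,"ty":2.5,"tz":-92,"rx":0,"ry":0,"rz":0,"fingers":255}]'; python3 -m creep '[{"tx":0,"ty":0,"tz":0,"rx":0,"ry":0,"rz":0,"fingers":255},{"tx":0,"ty":0,"tz":0,"rx":0,"ry":0,"rz":0,"fingers":255}]'
```

```text
t: 4.6
ee_pos: [623.5, -369.6, 61.1]
orientation: [-1.541, 0.36, -0.363]
ft_force: [0.4, 1.8, 5.3]
width: 61.7
t: 4.85
ee_pos: [623.6, -369.6, 61.1]
orientation: [-1.541, 0.359, -0.363]
ft_force: [0.8, 1.4, 6.1]
width: 61.6
```

```bash
python3 -m creep '[{"tx":0,"ty":0,"tz":20,"rx":0,"ry":0,"rz":0,"fingers":255},{"tx":0,"ty":0,"tz":70,"rx":0,"ry":0,"rz":0,"fingers":255},{"tx":0,"ty":0,"tz":125,"rx":0,"ry":0,"rz":0,"fingers":255},{"tx":-8,"ty":40,"tz":150,"rx":0,"ry":0,"rz":0,"fingers":255},{"tx":-18,"ty":90,"tz":150,"rx":0,"ry":0,"rz":0,"fingers":255},{"tx":-29,"ty":140,"tz":150,"rx":0,"ry":0,"rz":0,"fingers":255},{"tx":-40,"ty":190,"tz":150,"rx":0,"ry":0,"rz":0,"fingers":255},{"tx":-50,"ty":240,"tz":150,"rx":0,"ry":0,"rz":0,"fingers":255},{"tx":-61,"ty":290,"tz":150,"rx":0,"ry":0,"rz":0,"fingers":255},{"tx":-72,"ty":340,"tz":150,"rx":0,"ry":0,"rz":0,"fingers":255}]'; python3 -m creep '[{"tx":-6,"ty":35,"tz":0,"rx":0,"ry":0,"rz":0,"fingers":255},{"tx":-12,"ty":58,"tz":0,"rx":0,"ry":0,"rz":0,"fingers":255},{"tx":-12,"ty":58,"tz":0,"rx":0,"ry":0,"rz":0,"fingers":255},{"tx":-12,"ty":58,"tz":0,"rx":0,"ry":0,"rz":0,"fingers":255}]'; python3 - <<'E'
from h import *
snap('wrist','w5');snap('side','s5'); o=ctrl.get_obs(); print(o['ee_pos'],o['t'],o['ft_force'],o['width'])
E
```

```text
t: 6.1
ee_pos: [549.9, -27.9, 210.5]
orientation: [-1.54, 0.361, -0.362]
ft_force: [0.4, 0.0, -2.4]
width: 61.6
t: 6.6
ee_pos: [538.8, 28.2, 210.1]
orientation: [-1.541, 0.361, -0.362]
ft_force: [1.1, 1.2, -2.6]
width: 61.6
[538.82035344  27.81129799 209.81381944] 6.7 [ 0.06783129  0.07837844 -2.10125797] 61.86512585222616
```

View pics/w5.png

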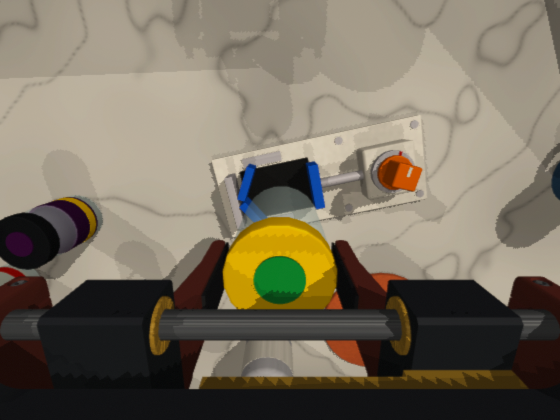

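View pics/s5.png

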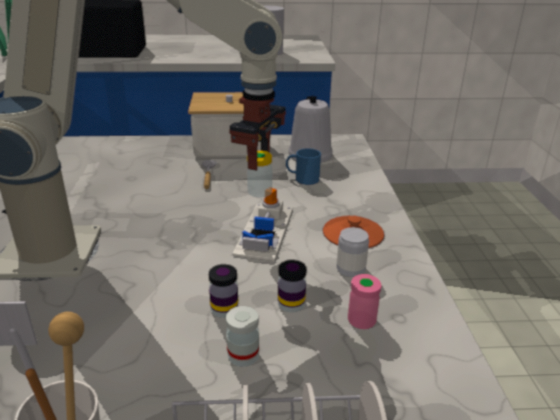

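Jar is held upright over the holder. I'll check the holder pose against this second wrist position by overlaying my model.

```bash
cat > ov.py <<'E'
from h import *
O=np.array([555.8,90.4]); y=-0.258
X=np.array([np.cos(y),np.sin(y)]);Y=np.array([-np.sin(y),np.cos(y)])
def H(a,b,z): return np.r_[O+a*X+b*Y,z]
def overlay(im,out,box,f,jaw=-26,vee=-70,ky=np.radians(-37.5),K=None):
    img=cv2.resize(im['pixels'],None,fx=f,fy=f,interpolation=cv2.INTER_CUBIC)
    def pl(P,c,closed=True):
        q=(proj(im,P)+.5)*f-.5; cv2.polylines(img,[np.int32(np.round(q))],closed,c,1)
    pl([H(31,39,42),H(31,101,42),H(-31,101,42),H(-31,39,42)],(0,0,255))
    pl([H(27,jaw,47),H(27,jaw+12,47),H(-27,jaw+12,47),H(-27,jaw,47)],(0,255,255))
    ap=vee-31/np.sin(np.pi/3)
    pl([H(30,ap+30/np.tan(np.pi/3),46),H(0,ap,46),H(-30,ap+30/np.tan(np.pi/3),46)],(0,255,0),False)
    k=O+70*Y
    pl([np.r_[k+13*np.array([np.cos(ky+a)*np.sqrt(2),np.sin(ky+a)*np.sqrt(2)]),88] for a in np.pi/4+np.arange(4)*np.pi/2],(255,255,0))
    x0,y0,x1,y1=[int(v*f) for v in box]; cv2.imwrite(out,img[y0:y1,x0:x1])
E
python3 - <<'E'
from ov import *
overlay(load('w2'),'pics/o2.png',(180,70,380,195),4)
overlay(load('w5'),'pics/o5.png',(200,100,440,250),3.3)
E
```

```text
(no output)
```

View pics/o2.png

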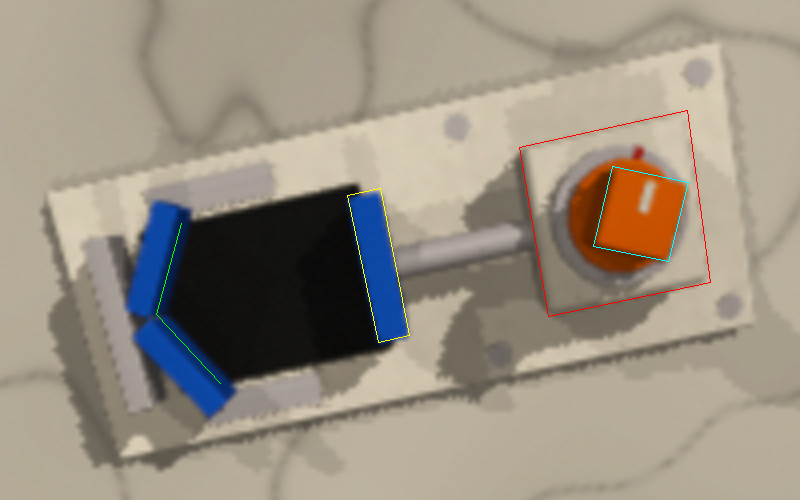

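View pics/o5.png

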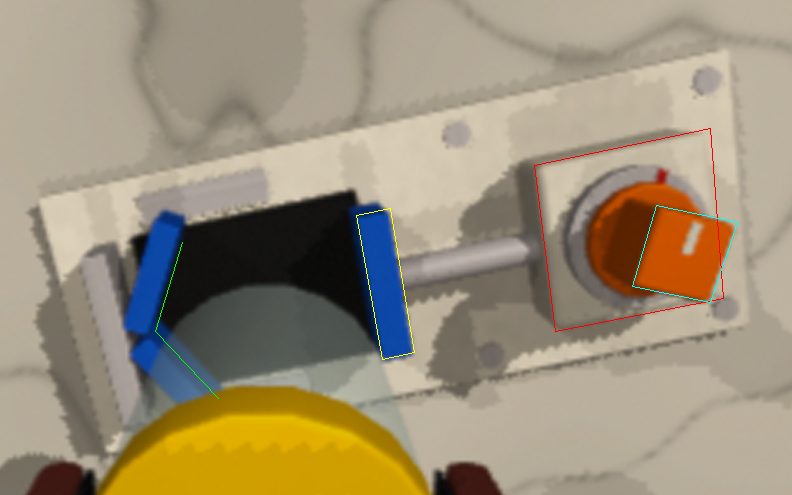

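```bash
python3 -m creep '[{"tx":0,"ty":0,"tz":-40,"rx":0,"ry":0,"rz":0,"fingers":255},{"tx":0,"ty":0,"tz":-80,"rx":0,"ry":0,"rz":0,"fingers":255},{"tx":0,"ty":0,"tz":-95,"rx":0,"ry":0,"rz":0,"fingers":255},{"tx":0,"ty":0,"tz":-95,"rx":0,"ry":0,"rz":0,"fingers":255}]'; python3 - <<'E'
from h import *
snap('side','s6');w=snap('wrist','w6');t=snap('top','t6'); o=ctrl.get_obs(); print(o['ee_pos'],o['t'],o['ft_force'],o['moment'])
a=cv2.resize(np.array(t['pixels'])[190:260,215:335],None,fx=6,fy=6,interpolation=cv2.INTER_CUBIC);cv2.imwrite('pics/ct6.png',a)
s=load('s6');cv2.imwrite('pics/cs6.png',cv2.resize(s['pixels'][130:270,200:340],None,fx=4,fy=4,interpolation=cv2.INTER_CUBIC))
E
```

```text
t: 7.2
ee_pos: [538.3, 28.2, 114.0]
orientation: [-1.541, 0.363, -0.361]
ft_force: [-1.7, -0.3, -1.3]
width: 61.7
[539.80039568  28.58352392 115.95461321] 7.35 [-0.30635439  0.1417795  -1.92481543] [-0.0058806  -0.00807479 -0.02702551]
```

View pics/ct6.png

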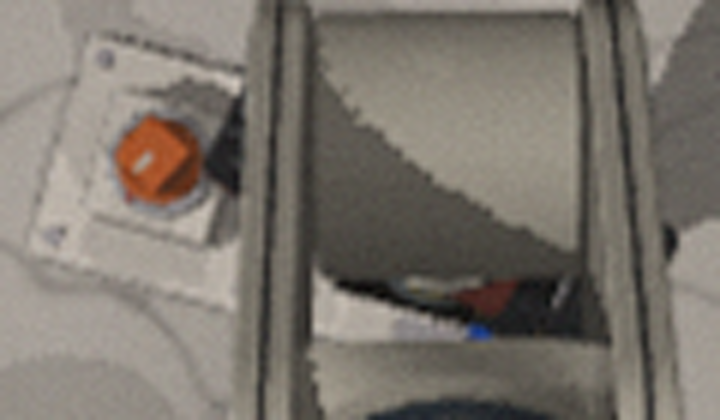

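View pics/w6.png

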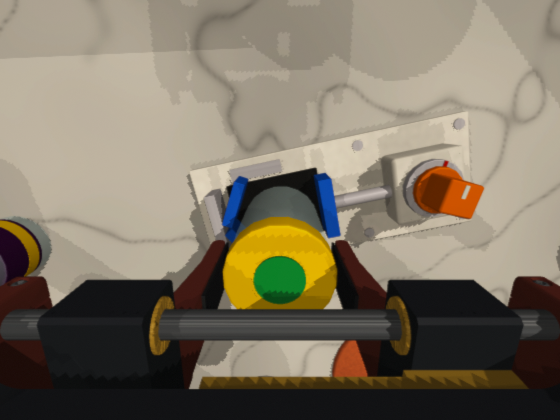

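View pics/cs6.png

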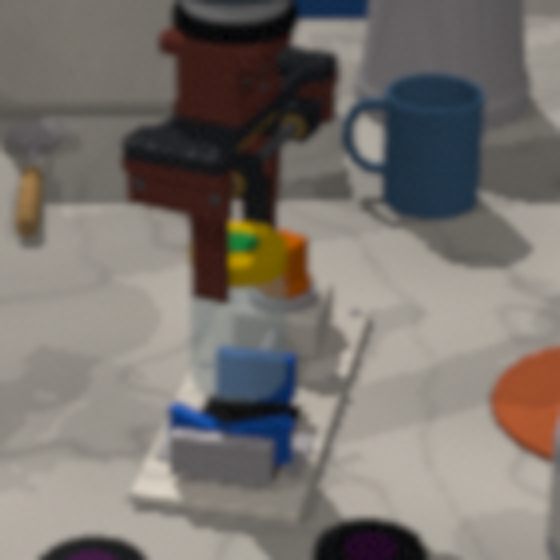

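```bash
python3 - <<'E'
from ov import *
w=load('w6')
overlay(w,'pics/o6.png',(180,140,350,300),1)
f=4.5;img=cv2.resize(w['pixels'],None,fx=f,fy=f,interpolation=cv2.INTER_CUBIC)
def pl(P,c,cl=True):
    q=(proj(w,P)+.5)*f-.5; cv2.polylines(img,[np.int32(np.round(q))],cl,c,1)
th=np.linspace(0,2*np.pi,90)
for z,c in ((55,(255,255,0)),(155,(255,0,255))):
    pl([[540.5+31*np.cos(a),29.2+31*np.sin(a),z] for a in th],c)
for jx,jy in ((0,0),):
    pl([H(27,-26,47),H(27,-14,47),H(-27,-14,47),H(-27,-26,47)],(0,255,255))
    ap=-71.5-35.8
    pl([H(30,ap+17.3,46),H(0,ap,46),H(-30,ap+17.3,46)],(0,255,0),False)
cv2.imwrite('pics/o6.png',img[int(150*f):int(280*f),int(180*f):int(350*f)])
E
```

```text
(no output)
```

View pics/o6.png

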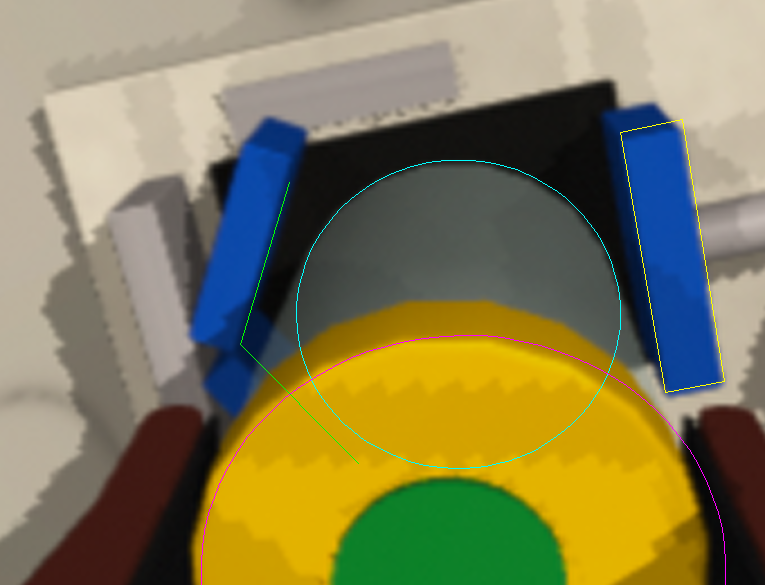

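```bash
python3 -m creep '[{"tx":0,"ty":0,"tz":-15,"rx":0,"ry":0,"rz":0,"fingers":255},{"tx":0,"ty":0,"tz":-28,"rx":0,"ry":0,"rz":0,"fingers":255},{"tx":0,"ty":0,"tz":-36,"rx":0,"ry":0,"rz":0,"fingers":255},{"tx":0,"ty":0,"tz":-38,"rx":0,"ry":0,"rz":0,"fingers":255},{"tx":0,"ty":0,"tz":-38,"rx":0,"ry":0,"rz":0,"fingers":255}]'; python3 -m creep '[{"tx":0,"ty":0,"tz":-1,"rx":0,"ry":0,"rz":0,"fingers":255},{"tx":0,"ty":0,"tz":-2,"rx":0,"ry":0,"rz":0,"fingers":255}]'; python3 -m creep '[{"tx":0,"ty":0,"tz":-0.5,"rx":0,"ry":0,"rz":0,"fingers":255},{"tx":0,"ty":0,"tz":-1,"rx":0,"ry":0,"rz":0,"fingers":255}]'
```

```text
t: 7.98
ee_pos: [538.5, 28.7, 76.4]
orientation: [-1.541, 0.362, -0.361]
ft_force: [0.5, 1.2, -2.0]
width: 61.5
t: 8.22
ee_pos: [538.8, 28.7, 74.8]
orientation: [-1.54, 0.361, -0.362]
ft_force: [1.4, 0.2, -2.3]
width: 61.7
t: 8.48
ee_pos: [538.6, 28.7, 73.6]
orientation: [-1.54, 0.361, -0.361]
ft_force: [0.2, 0.8, -2.4]
width: 61.4
```

```bash
python3 -m creep '[{"tx":0,"ty":0,"tz":-0.5,"rx":0,"ry":0,"rz":0,"fingers":255},{"tx":0,"ty":0,"tz":-1,"rx":0,"ry":0,"rz":0,"fingers":255}]';  python3 -m creep '[{"tx":0,"ty":0,"tz":-0.5,"rx":0,"ry":0,"rz":0,"fingers":255},{"tx":0,"ty":0,"tz":-0.5,"rx":0,"ry":0,"rz":0,"fingers":255}]'
```

```text
t: 8.72
ee_pos: [538.9, 28.7, 73.0]
orientation: [-1.54, 0.361, -0.362]
ft_force: [-1.8, -0.1, 7.4]
width: 61.6
t: 8.98
ee_pos: [539.0, 28.7, 73.0]
orientation: [-1.54, 0.361, -0.362]
ft_force: [-2.0, -0.2, 8.0]
width: 61.5
```

```bash
python3 -m creep '[{"tx":0,"ty":0,"tz":0.3,"rx":0,"ry":0,"rz":0,"fingers":0},{"tx":0,"ty":0,"tz":0.3,"rx":0,"ry":0,"rz":0,"fingers":0},{"tx":0,"ty":0,"tz":0.3,"rx":0,"ry":0,"rz":0,"fingers":0},{"tx":0,"ty":0,"tz":0.3,"rx":0,"ry":0,"rz":0,"fingers":0},{"tx":0,"ty":0,"tz":0.3,"rx":0,"ry":0,"rz":0,"fingers":0}]'; python3 - <<'E'
from h import *
w=snap('wrist','w7');s=snap('side','s7')
cv2.imwrite('pics/cs7.png',cv2.resize(s['pixels'][130:270,200:340],None,fx=4,fy=4,interpolation=cv2.INTER_CUBIC))
E
```

```text
t: 9.6
ee_pos: [538.5, 28.7, 72.3]
orientation: [-1.54, 0.361, -0.361]
ft_force: [-0.2, 0.4, 0.1]
width: 87.8
```

View pics/w7.png

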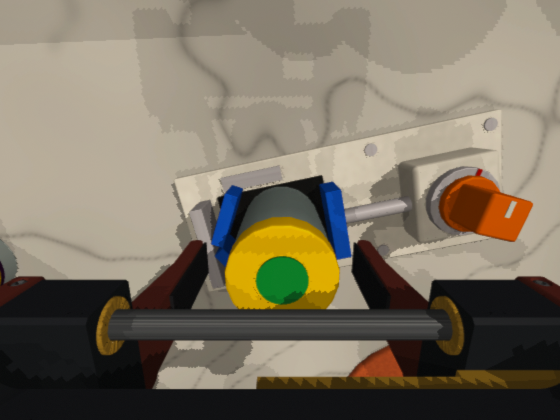

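View pics/cs7.png

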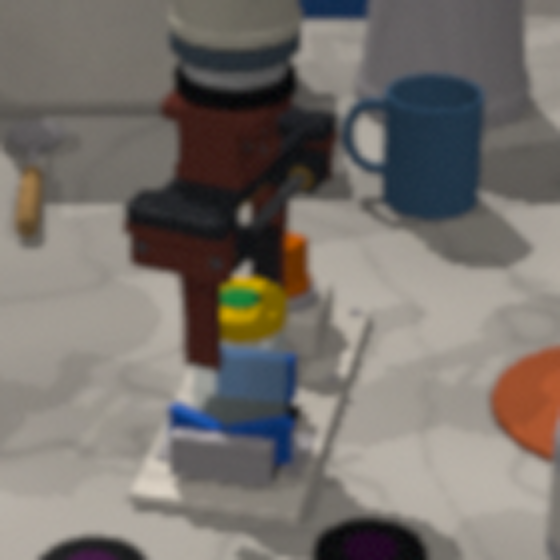

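The jar stands upright on the bed, lid disc at (282,280) in the wrist view, and it has been let go. Next I rise, move over the knob and turn the wrist back so there's a full clockwise range (jaw direction 142°, q6 about -2.2).

```bash
python3 -m creep '[{"tx":0,"ty":0,"tz":20,"rx":0,"ry":0,"rz":0,"fingers":0},{"tx":0,"ty":0,"tz":60,"rx":0,"ry":0,"rz":0,"fingers":0},{"tx":0,"ty":0,"tz":110,"rx":0,"ry":0,"rz":0.1,"fingers":0},{"tx":5,"ty":20,"tz":130,"rx":0,"ry":0,"rz":0.28,"fingers":0},{"tx":13,"ty":50,"tz":130,"rx":0,"ry":0,"rz":0.46,"fingers":0},{"tx":21,"ty":80,"tz":130,"rx":0,"ry":0,"rz":0.64,"fingers":0},{"tx":29,"ty":110,"tz":130,"rx":0,"ry":0,"rz":0.82,"fingers":0},{"tx":35,"ty":130,"tz":130,"rx":0,"ry":0,"rz":1.0,"fingers":0},{"tx":35,"ty":130,"tz":130,"rx":0,"ry":0,"rz":1.18,"fingers":0},{"tx":35,"ty":130,"tz":130,"rx":0,"ry":0,"rz":1.36,"fingers":0}]'; python3 -m creep '[{"tx":0,"ty":0,"tz":-50,"rx":0,"ry":0,"rz":0.02,"fingers":0},{"tx":0,"ty":0,"tz":-70,"rx":0,"ry":0,"rz":0.02,"fingers":0},{"tx":0,"ty":0,"tz":-70,"rx":0,"ry":0,"rz":0.02,"fingers":0},{"tx":0,"ty":0,"tz":-70,"rx":0,"ry":0,"rz":0.02,"fingers":0}]'; python3 - <<'E'
from h import *
w=snap('wrist','w8'); o=ctrl.get_obs(); print(o['ee_pos'],o['qpos'],o['t'])
R=cv2.Rodrigues(o['orientation'])[0]; print(np.round(R,3), np.degrees(np.arctan2(R[1,2],R[0,2])))
E
```

```text
t: 10.95
ee_pos: [573.4, 159.1, 202.2]
orientation: [-1.453, -0.707, 0.707]
ft_force: [-0.0, -0.1, 0.3]
width: 87.8
t: 11.45
ee_pos: [574.2, 158.9, 133.3]
orientation: [-1.449, -0.718, 0.716]
ft_force: [-1.6, 0.2, 0.4]
width: 88.0
[574.45388514 158.95837688 133.59055245] [ 2.49977723e-01  4.71422439e-01  1.74817608e+00  3.03105308e-05
  9.20017761e-01 -2.24001771e+00] 11.5
[[ 0.606  0.002 -0.795]
 [ 0.795  0.001  0.606]
 [ 0.002 -1.    -0.001]] 142.66512455056179
```

View pics/w8.png

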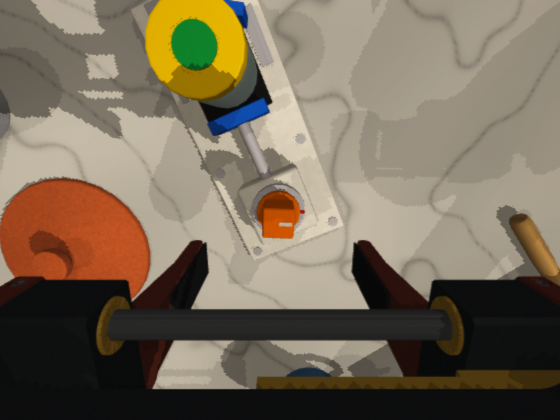

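```bash
python3 - <<'E'
from h import *
w=load('w8')
cv2.imwrite('pics/c8.png',cv2.resize(w['pixels'][175:255,230:335],None,fx=7,fy=7,interpolation=cv2.INTER_CUBIC))
E
```

```text
(no output)
```

View pics/c8.png

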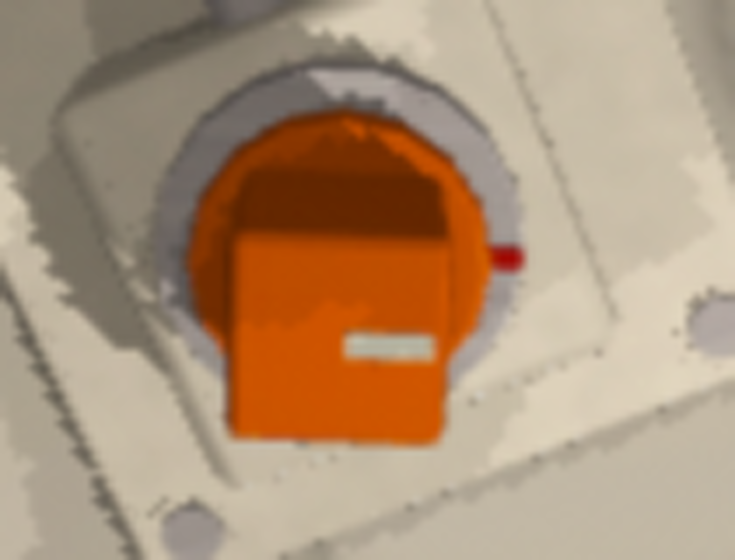

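```bash
python3 - <<'E'
from h import *
w=load('w8'); t=load('top0'); w2=load('w2')
c=lambda u,v:(230+(u+.5)/7-.5,175+(v+.5)/7-.5)
L=[(237,236),(448,236),(443,443),(230,437)]
P=np.array([atz(w,*c(*q),88)[:2] for q in L]);print(P,P.mean(0))
for a,b in ((0,1),(3,2),(0,3),(1,2)): d=P[b]-P[a]; print(np.linalg.norm(d),np.degrees(np.arctan2(d[1],d[0])))
c2=lambda u,v:(180+(u+.5)/4-.5,70+(v+.5)/4-.5)
print(tri([(w,*c(340,338)),(w2,*c2(641,213))]))
# symmetric plane of gripper
R=cv2.Rodrigues(ctrl.get_obs()['orientation'])[0];print(R.T@(np.r_[P.mean(0),88]-ctrl.get_obs()['ee_pos']))
E
```

```text
[[575.59902773 140.94031062]
 [556.48814796 155.54117751]
 [572.03096332 175.4716624 ]
 [591.44211347 159.69273254]] [573.89006312 157.91147076]
24.050177540480576 142.61987951962954
25.01534283826381 140.89303933208757
24.5490670643093 49.807022625773136
25.274559095681507 52.0510651663116
(array([573.70272833, 158.26611927,  87.32077582]), [0.3285343241717605, 0.3285343241717802])
[-1.2456932  45.58885076 -0.13158755]
```

```bash
python3 -m creep '[{"tx":-0.5,"ty":-0.8,"tz":-25,"rx":0,"ry":0,"rz":-0.015,"fingers":0},{"tx":-0.5,"ty":-0.8,"tz":-50,"rx":0,"ry":0,"rz":-0.015,"fingers":0},{"tx":-0.5,"ty":-0.8,"tz":-63,"rx":0,"ry":0,"rz":-0.015,"fingers":0},{"tx":-0.5,"ty":-0.8,"tz":-63,"rx":0,"ry":0,"rz":-0.015,"fingers":0},{"tx":-0.5,"ty":-0.8,"tz":-63,"rx":0,"ry":0,"rz":-0.015,"fingers":255},{"tx":-0.5,"ty":-0.8,"tz":-63,"rx":0,"ry":0,"rz":-0.015,"fingers":255},{"tx":-0.5,"ty":-0.8,"tz":-63,"rx":0,"ry":0,"rz":-0.015,"fingers":255},{"tx":-0.5,"ty":-0.8,"tz":-63,"rx":0,"ry":0,"rz":-0.015,"fingers":255},{"tx":-0.5,"ty":-0.8,"tz":-63,"rx":0,"ry":0,"rz":-0.015,"fingers":255},{"tx":-0.5,"ty":-0.8,"tz":-63,"rx":0,"ry":0,"rz":-0.015,"fingers":255}]'; python3 -m creep '[{"tx":0,"ty":0,"tz":0,"rx":0,"ry":0,"rz":0,"fingers":255},{"tx":0,"ty":0,"tz":0,"rx":0,"ry":0,"rz":0,"fingers":255}]'; python3 - <<'E'
from h import *
w=snap('wrist','w9'); o=ctrl.get_obs(); print(o['ee_pos'],o['qpos'],o['t'],o['ft_force'],o['moment'])
E
```

```text
t: 12.75
ee_pos: [573.1, 157.9, 69.4]
orientation: [-1.453, -0.706, 0.706]
ft_force: [-0.6, 0.3, 0.6]
width: 31.2
t: 13.0
ee_pos: [574.2, 157.2, 69.6]
orientation: [-1.455, -0.707, 0.705]
ft_force: [3.1, -4.5, -0.1]
width: 25.4
[574.18419954 157.23499382  69.58411168] [ 2.47910193e-01  5.63029971e-01  1.77796834e+00 -1.56206606e-03
  7.98839474e-01 -2.22590179e+00] 13.05 [ 3.5862163  -3.90718887 -0.9140995 ] [-0.62940192 -0.50018375 -0.13985405]
```

View pics/w9.png

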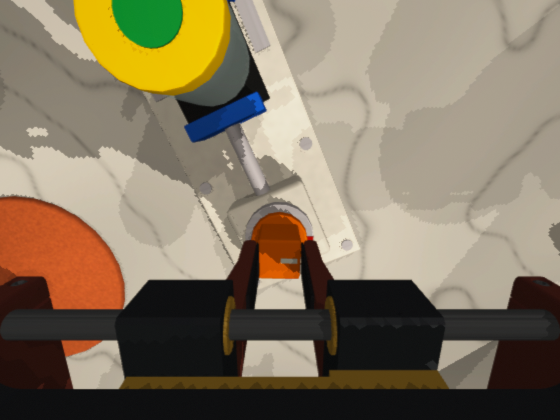

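Knob is pinched at 25.4 mm, with the grip visible between the fingers at (281,255). I expect contact after about 1.4 rad, so I turn 0.9 rad first.

```bash
python3 -m creep '[{"tx":0,"ty":0,"tz":0,"rx":0,"ry":0,"rz":-0.1,"fingers":255},{"tx":0,"ty":0,"tz":0,"rx":0,"ry":0,"rz":-0.2,"fingers":255},{"tx":0,"ty":0,"tz":0,"rx":0,"ry":0,"rz":-0.3,"fingers":255},{"tx":0,"ty":0,"tz":0,"rx":0,"ry":0,"rz":-0.4,"fingers":255},{"tx":0,"ty":0,"tz":0,"rx":0,"ry":0,"rz":-0.5,"fingers":255},{"tx":0,"ty":0,"tz":0,"rx":0,"ry":0,"rz":-0.6,"fingers":255},{"tx":0,"ty":0,"tz":0,"rx":0,"ry":0,"rz":-0.7,"fingers":255},{"tx":0,"ty":0,"tz":0,"rx":0,"ry":0,"rz":-0.8,"fingers":255},{"tx":0,"ty":0,"tz":0,"rx":0,"ry":0,"rz":-0.9,"fingers":255}]'; python3 - <<'E'
from h import *
w=snap('wrist','w10'); o=ctrl.get_obs(); print(o['ee_pos'],o['qpos'],o['t'],o['ft_force'],o['moment'],o['joint_torque'])
E
```

```text
t: 14.18
ee_pos: [574.1, 157.9, 69.6]
orientation: [-1.571, -0.003, -0.0]
ft_force: [2.5, -1.0, -1.4]
width: 24.6
[574.03034669 157.94674934  69.56533244] [ 2.48712840e-01  5.63064281e-01  1.77796237e+00 -4.91145674e-04
  7.98718596e-01 -1.31932469e+00] 14.225 [ 2.63757135 -0.88612992 -0.54010032] [ 0.00390491 -0.48491509  0.18310953] [  0.74922368 -55.50564408 -18.94245923   0.3708278    0.85032765
  -0.11428297]
```

View pics/w10.png

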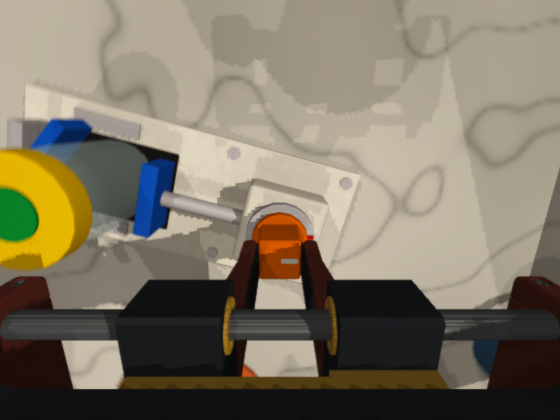

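```bash
cat > r.py <<'E'
from h import *
o=ctrl.get_obs();R=cv2.Rodrigues(o['orientation'])[0]
print('t',round(o['t'],2),'M',np.round(o['moment'],3),'F',np.round(o['ft_force'],1),'th',round(float(np.arctan2(R[1,2],R[0,2])),3),'q6',round(o['qpos'][5],3),'tau6',round(o['joint_torque'][5],3),'w',round(o['width'],1))
E
for i in 1; do :; done
python3 -m creep '[{"tx":0,"ty":0,"tz":0,"rx":0,"ry":0,"rz":-0.05,"fingers":255},{"tx":0,"ty":0,"tz":0,"rx":0,"ry":0,"rz":-0.1,"fingers":255}]' >/dev/null; python3 r.py
python3 -m creep '[{"tx":0,"ty":0,"tz":0,"rx":0,"ry":0,"rz":-0.05,"fingers":255},{"tx":0,"ty":0,"tz":0,"rx":0,"ry":0,"rz":-0.1,"fingers":255}]' >/dev/null; python3 r.py
python3 -m creep '[{"tx":0,"ty":0,"tz":0,"rx":0,"ry":0,"rz":-0.05,"fingers":255},{"tx":0,"ty":0,"tz":0,"rx":0,"ry":0,"rz":-0.1,"fingers":255}]' >/dev/null; python3 r.py
```

```text
t 14.47 M [ 0.078 -0.564  0.263] F [ 3.2 -1.6 -1.4] th 1.475 q6 -1.226 tau6 -0.264 w 25.4
t 14.72 M [ 0.2   -0.564  0.262] F [ 2.6 -0.4 -1.8] th 1.375 q6 -1.126 tau6 -0.26 w 25.0
t 14.97 M [ 0.209 -0.6    0.274] F [ 2.2 -0.6 -1.1] th 1.276 q6 -1.026 tau6 -0.259 w 25.6
```

```bash

python3 -m creep '[{"tx":0,"ty":0,"tz":0,"rx":0,"ry":0,"rz":-0.05,"fingers":255}]' >/dev/null; python3 r.py
python3 -m creep '[{"tx":0,"ty":0,"tz":0,"rx":0,"ry":0,"rz":-0.05,"fingers":255}]' >/dev/null; python3 r.py
python3 -m creep '[{"tx":0,"ty":0,"tz":0,"rx":0,"ry":0,"rz":-0.05,"fingers":255}]' >/dev/null; python3 r.py
python3 -m creep '[{"tx":0,"ty":0,"tz":0,"rx":0,"ry":0,"rz":-0.05,"fingers":255}]' >/dev/null; python3 r.py
python3 - <<'E'
from h import *
w=snap('wrist','w11')
E
```

```text
t 15.1 M [ 0.239 -0.628  0.286] F [ 3.1  0.6 -1.7] th 1.225 q6 -0.976 tau6 -0.259 w 25.1
t 15.22 M [ 0.284 -0.666  0.277] F [ 2.9  0.4 -1.2] th 1.175 q6 -0.926 tau6 -0.259 w 25.2
t 15.35 M [ 0.278 -0.659  0.249] F [ 3.1  1.  -1.8] th 1.126 q6 -0.876 tau6 -0.258 w 25.2
t 15.47 M [ 0.369 -0.72   0.251] F [ 3.2 -0.  -2.3] th 1.075 q6 -0.826 tau6 -0.258 w 25.0
```

View pics/w11.png

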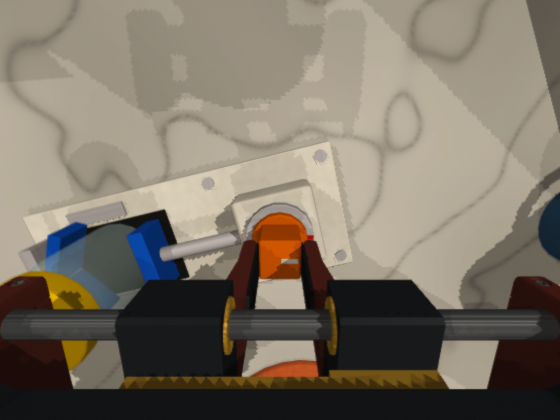

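```bash

python3 -m creep '[{"tx":0,"ty":0,"tz":0,"rx":0,"ry":0,"rz":-0.05,"fingers":255}]' >/dev/null; python3 r.py
python3 -m creep '[{"tx":0,"ty":0,"tz":0,"rx":0,"ry":0,"rz":-0.05,"fingers":255}]' >/dev/null; python3 r.py
python3 -m creep '[{"tx":0,"ty":0,"tz":0,"rx":0,"ry":0,"rz":-0.05,"fingers":255}]' >/dev/null; python3 r.py
python3 -m creep '[{"tx":0,"ty":0,"tz":0,"rx":0,"ry":0,"rz":-0.05,"fingers":255}]' >/dev/null; python3 r.py
```

```text
t 15.65 M [ 0.344 -0.816  0.29 ] F [ 3.6  0.5 -1.9] th 1.026 q6 -0.777 tau6 -0.411 w 25.5
t 15.78 M [ 0.364 -0.883  0.224] F [ 4.   0.4 -2.6] th 0.976 q6 -0.727 tau6 -0.261 w 25.1
t 15.9 M [ 0.357 -0.856  0.355] F [ 3.2  2.1 -2.2] th 0.926 q6 -0.677 tau6 -0.172 w 25.2
t 16.02 M [ 0.413 -0.862  0.453] F [ 4.3  2.1 -2.6] th 0.876 q6 -0.627 tau6 -0.076 w 25.1
```

```bash

python3 -m creep '[{"tx":0,"ty":0,"tz":0,"rx":0,"ry":0,"rz":-0.04,"fingers":255}]' >/dev/null; python3 r.py
python3 -m creep '[{"tx":0,"ty":0,"tz":0,"rx":0,"ry":0,"rz":-0.04,"fingers":255}]' >/dev/null; python3 r.py
python3 -m creep '[{"tx":0,"ty":0,"tz":0,"rx":0,"ry":0,"rz":-0.04,"fingers":255}]' >/dev/null; python3 r.py
python3 - <<'E'
from h import *
w=snap('wrist','w12')
cv2.imwrite('pics/c12.png',cv2.resize(w['pixels'][150:300,200:360],None,fx=4,fy=4,interpolation=cv2.INTER_CUBIC))
E
```

```text
t 16.15 M [ 0.385 -0.944  0.472] F [ 4.1  2.3 -2.6] th 0.837 q6 -0.587 tau6 0.131 w 25.1
t 16.27 M [ 0.386 -0.953  0.524] F [ 2.9  1.6 -2.6] th 0.797 q6 -0.548 tau6 0.1 w 25.4
t 16.4 M [ 0.411 -0.937  0.432] F [ 4.4  1.2 -3.1] th 0.757 q6 -0.508 tau6 -0.011 w 25.4
```

View pics/w12.png

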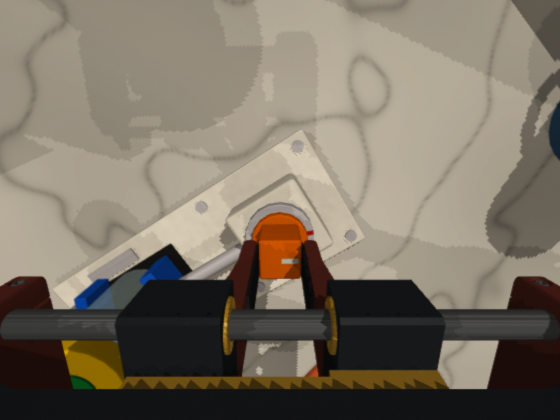

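View pics/c12.png

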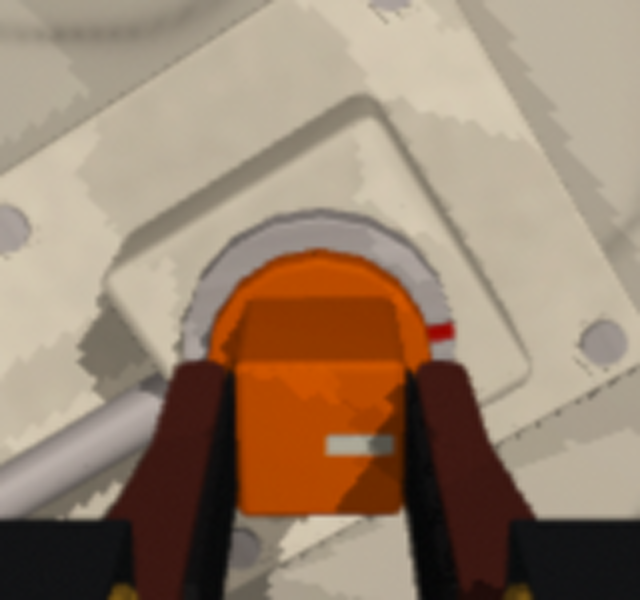

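The red collar mark has moved up from (309,238) to (310,233), and the moment peaked at 0.52 N m and is now falling. That means the clutch has slipped about 0.16 rad, so I continue carefully to about 0.42 rad.

```bash

python3 -m creep '[{"tx":0,"ty":0,"tz":0,"rx":0,"ry":0,"rz":-0.05,"fingers":255}]' >/dev/null; python3 r.py
python3 -m creep '[{"tx":0,"ty":0,"tz":0,"rx":0,"ry":0,"rz":-0.05,"fingers":255}]' >/dev/null; python3 r.py
python3 -m creep '[{"tx":0,"ty":0,"tz":0,"rx":0,"ry":0,"rz":-0.05,"fingers":255}]' >/dev/null; python3 r.py
python3 -m creep '[{"tx":0,"ty":0,"tz":0,"rx":0,"ry":0,"rz":-0.05,"fingers":255}]' >/dev/null; python3 r.py
python3 - <<'E'
from h import *
w=snap('wrist','w13')
cv2.imwrite('pics/c13.png',cv2.resize(w['pixels'][150:300,200:360],None,fx=4,fy=4,interpolation=cv2.INTER_CUBIC))
E
```

```text
t 16.57 M [ 0.491 -1.09   0.128] F [ 4.5  1.9 -3. ] th 0.706 q6 -0.457 tau6 -0.562 w 25.1
t 16.7 M [ 0.456 -1.162 -0.017] F [ 5.4  1.2 -3.7] th 0.655 q6 -0.407 tau6 -0.543 w 24.9
t 16.82 M [ 0.46  -1.168  0.016] F [ 4.8  1.5 -4.3] th 0.605 q6 -0.357 tau6 -0.485 w 25.3
t 16.95 M [ 0.445 -1.211  0.186] F [ 5.8  2.4 -3.2] th 0.556 q6 -0.307 tau6 -0.333 w 24.8
```

View pics/c13.png

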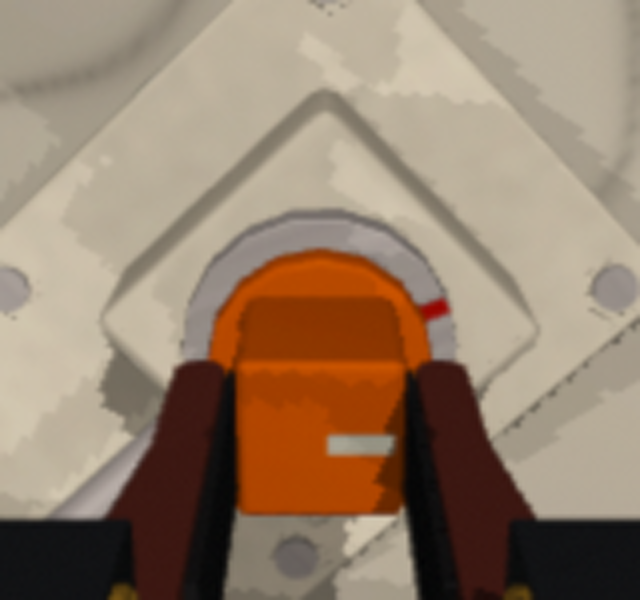

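```bash
cat > slip.py <<'E'
from h import *
def slip(tag,th):
    w=load(tag); hsv=cv2.cvtColor(w['pixels'],cv2.COLOR_BGR2HSV)
    roi=hsv[215:250,290:330]; m=cv2.inRange(roi,(0,170,90),(3,255,255))|cv2.inRange(roi,(170,170,90),(180,255,255))
    M=cv2.moments(m,True); u,v=M['m10']/M['m00']+290,M['m01']/M['m00']+215
    p=atz(w,u,v,50)[:2]-[573.8,158.1]; a=np.arctan2(p[1],p[0])
    print(tag,(round(u,1),round(v,1)),M['m00'],'r',round(np.hypot(*p),1),'mark-th',round((a-th+np.pi)%(2*np.pi)-np.pi,3))
E
python3 - <<'E'
from slip import *
slip('w9',142*np.pi/180+.0);slip('w10',1.571);slip('w11',1.075);slip('w12',.757);slip('w13',.556)
E
```

```text
w9 (310.1, 238.1) 16.0 r 22.3 mark-th -0.066
w10 (310.0, 237.5) 20.0 r 22.2 mark-th -0.04
w11 (310.1, 237.4) 19.0 r 22.4 mark-th -0.039
w12 (309.8, 232.5) 19.0 r 22.3 mark-th 0.131
w13 (308.4, 226.8) 20.0 r 22.2 mark-th 0.333
```

```bash

python3 -m creep '[{"tx":0,"ty":0,"tz":0,"rx":0,"ry":0,"rz":-0.03,"fingers":255}]' >/dev/null; python3 r.py
python3 -m creep '[{"tx":0,"ty":0,"tz":0,"rx":0,"ry":0,"rz":-0.03,"fingers":255}]' >/dev/null; python3 r.py
python3 - <<'E'
from slip import *
w=snap('wrist','w14'); o=ctrl.get_obs();R=cv2.Rodrigues(o['orientation'])[0]
slip('w14',float(np.arctan2(R[1,2],R[0,2])))
E
```

```text
t 17.12 M [ 0.454 -1.193  0.274] F [ 6.   1.3 -3.8] th 0.527 q6 -0.278 tau6 -0.106 w 25.2
t 17.25 M [ 0.433 -1.214  0.449] F [ 5.2  3.5 -3.5] th 0.497 q6 -0.248 tau6 0.072 w 25.0
w14 (307.5, 225.2) 22.0 r 22.0 mark-th 0.397
```

The clutch has clicked once: slip is about 0.43 rad by the red mark, and torque dropped to nothing and is now rising on the next tooth. I ease back a little, let go and rise.

```bash
python3 -m creep '[{"tx":0,"ty":0,"tz":0,"rx":0,"ry":0,"rz":0.03,"fingers":255},{"tx":0,"ty":0,"tz":0,"rx":0,"ry":0,"rz":0.03,"fingers":0},{"tx":0,"ty":0,"tz":0,"rx":0,"ry":0,"rz":0.03,"fingers":0},{"tx":0,"ty":0,"tz":0,"rx":0,"ry":0,"rz":0.03,"fingers":0},{"tx":0,"ty":0,"tz":0,"rx":0,"ry":0,"rz":0.03,"fingers":0},{"tx":0,"ty":0,"tz":0,"rx":0,"ry":0,"rz":0.03,"fingers":0},{"tx":0,"ty":0,"tz":0,"rx":0,"ry":0,"rz":0.03,"fingers":0}]'; python3 - <<'E'
from h import *
w=snap('wrist','w15')
E
```

```text
t: 18.18
ee_pos: [573.0, 157.9, 69.4]
orientation: [-1.413, 0.814, -0.814]
ft_force: [0.3, -0.1, 0.9]
width: 81.8
```

View pics/w15.png

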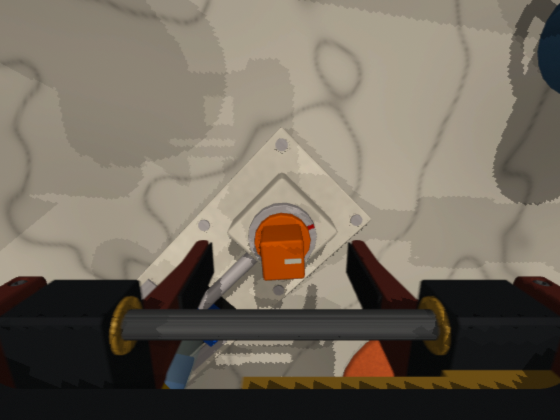

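```bash
python3 -m creep '[{"tx":0,"ty":0,"tz":20,"rx":0,"ry":0,"rz":0,"fingers":0},{"tx":0,"ty":0,"tz":70,"rx":0,"ry":0,"rz":0,"fingers":0},{"tx":0,"ty":0,"tz":130,"rx":0,"ry":0,"rz":0.1,"fingers":0},{"tx":8,"ty":-20,"tz":180,"rx":0,"ry":0,"rz":0.25,"fingers":0},{"tx":16,"ty":-50,"tz":230,"rx":0,"ry":0,"rz":0.4,"fingers":0},{"tx":30,"ty":-80,"tz":245,"rx":0,"ry":0,"rz":0.55,"fingers":0},{"tx":37,"ty":-108,"tz":245,"rx":0,"ry":0,"rz":0.58,"fingers":0},{"tx":37,"ty":-108,"tz":245,"rx":0,"ry":0,"rz":0.58,"fingers":0},{"tx":37,"ty":-108,"tz":245,"rx":0,"ry":0,"rz":0.58,"fingers":0}]'; python3 - <<'E'
from h import *
w=snap('wrist','w16');s=snap('side','s16')
cv2.imwrite('pics/c16.png',cv2.resize(w['pixels'][70:195,180:380],None,fx=4,fy=4,interpolation=cv2.INTER_CUBIC))
cv2.imwrite('pics/cs16.png',cv2.resize(s['pixels'][130:370,180:400],None,fx=2.5,fy=2.5,interpolation=cv2.INTER_CUBIC))
E
```

```text
t: 19.35
ee_pos: [609.7, 50.3, 315.0]
orientation: [-1.539, 0.366, -0.366]
ft_force: [-0.2, -0.0, -0.2]
width: 87.9
```

View pics/c16.png

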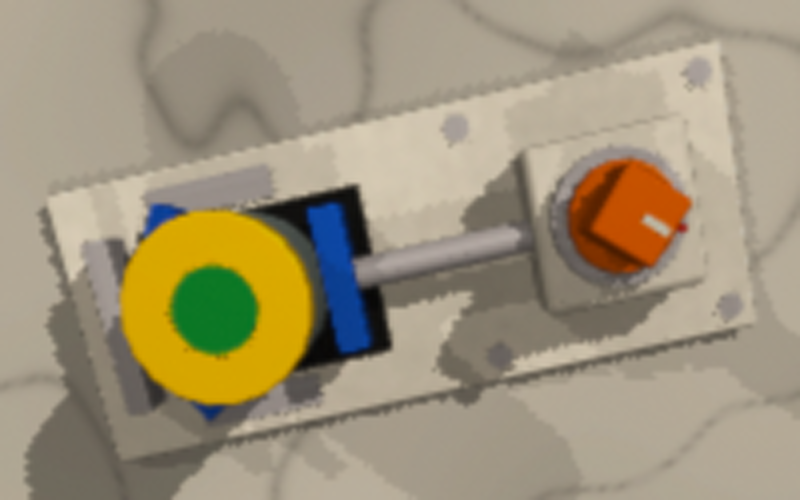

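View pics/cs16.png

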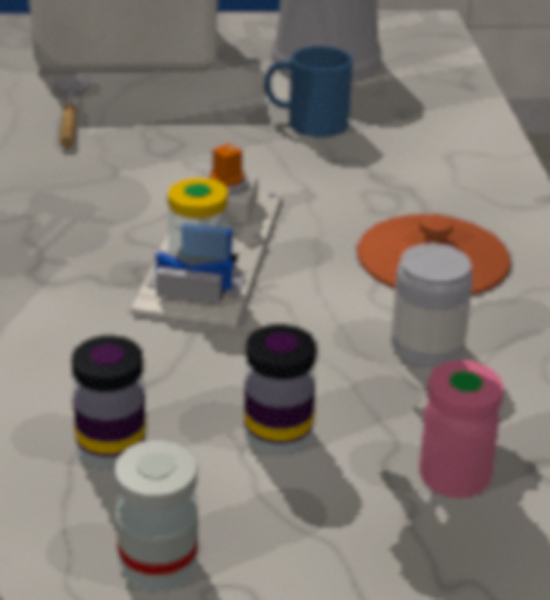

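```bash
python3 - <<'E'
from ov import *
c=lambda u,v:(180+(u+.5)/4-.5,70+(v+.5)/4-.5)
def ang(tag,L,mk):
    w=load(tag);P=np.array([atz(w,*c(*q),88)[:2] for q in L])
    a=[]
    for i in range(4): d=P[(i+1)%4]-P[i]; a.append(np.arctan2(d[1],d[0])-i*(-np.pi/2))
    a=np.unwrap(a); k=np.mean((a+np.pi/4)%(np.pi/2)-np.pi/4) if 0 else np.mean(a)
    m=atz(w,*c(*mk),50)[:2]-[573.8,158.1]; m=np.arctan2(m[1],m[0])
    print(tag,P.mean(0),k,m,(k-m)); return k-m
a=ang('w2',[(613,168),(687,182),(667,260),(596,243)],(638,153))
b=ang('w16',[(633,158),(691,203),(655,266),(591,220)],(681,228))
print('slip mod pi/2',(b-a+np.pi/4)%(np.pi/2)-np.pi/4)
w=load('w16'); p=atz(w,*c(217,307),112)[:2]-O; print('jar in holder',p@X,p@Y)
s=load('s16'); u,v=180+198/2.5,130+190/2.5; print(tri([(s,u,v),(w,*c(217,307))]))
for q in [(308,206),(341,353)]: p=atz(w,*c(*q),47)[:2]-O; print('jaw face',p@X,p@Y)
E
```

```text
w2 [573.60992433 158.26847315] 0.9120095037539306 2.4344031816652842 -1.5223936779113536
w16 [573.32938413 158.952944  ] 0.5351143308431416 0.9098319325291128 -0.3747176016859711
slip mod pi/2 -0.42312025056951397
jar in holder -0.8155944077018199 -71.58077856008468
(array([538.55666959,  21.25265378, 111.43819382]), [1.814761768801473, 1.8147617688013846])
jaw face -26.76570924973777 -40.5890684794758
jaw face 27.65031574994732 -40.575847526539256
```

```bash
python3 - <<'E'
from h import *
print(ctrl.close_job())
E
```

```text
the job is handed in; nothing more can be done
None
```

I stood the yellow-lidded jar on the bed, let go of it, and turned the knob clockwise in one grasp, about 1.9 rad in all, until the first click. I then let go and handed the job in at about 19.5 s of the 69 s; no verdict was reported.

**Torque during the turn:**
- It ran at about 0.26 N m, peaked at 0.52 N m when the jaw gripped, and fell to nothing.
- It then rose to 0.45 N m on the next tooth, so I stopped there, about 0.43 rad into the slip by the red mark.

**Last checks, made just before handing in:**
- **Jar:** it stands upright in the vee, at x = -0.8 mm and y = -71.6 mm in the holder's frame. Its lid top is at 111 mm.
- **Jaw:** its face is at y = -40.6 mm, exactly one jar radius from the jar's axis. The gripping force itself could not be measured.
- **Knob:** about 0.4 rad round from the collar, which is one click.
- **Robot:** clear of everything.
- **Other objects:** those in the final side view look unmoved, judged by eye only.

**Disagreements:**
- Views of the holder differed by 1 to 2 mm, about the camera calibration error.
- An early height for the jar's lid from the top and wrist views came out at 121 mm. The other views gave 101 to 102 mm, so I rejected it.
- My first move was refused because rows were missing keys; nothing moved.

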